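# Probe the hidden stop of the blue reader with its depth gauge

## Task

Take the depth gauge with the blue handle out of the rack and slide its blade, tip down, into the slot on top of the reader with the blue tags. Push it down past the sprung roller until you feel it press on the cushioned stop hidden inside, gently, without ramming the stop, and leave it standing there on the stop. Leave the other two gauges and everything else on the bench where they are.

Things in the scene. Friction and masses are not known exactly. Their poses are not given: they have to be found in the camera images.
- blue_gauge: The depth gauge to use, 70 g, standing tip down in the rack. Steel blade 4 mm thick (its x), 24 mm wide (y), 80 mm long, with a rounded tip edge and black tick marks; above it a blue plastic handle 12 mm thick (x), 32 mm wide (y), 32 mm tall, from 80 to 112 mm above the tip. Origin at the middle of the tip edge, z up the blade towards the handle.
- yellow_gauge: Same shape as the blue gauge, yellow handle. Not to be used.
- red_gauge: Same shape as the blue gauge, red handle. Not to be used.
- rack: Fixed aluminium block 60 x 160 x 45 mm (x, y, z) on a thin grey foot, with three slots 37 mm deep in its top, in a row along y, 45 mm apart, in which the three gauges stand, in any order, with their handles 43 mm above the block. Origin at the centre of the underside, z up.
- blue_reader: Fixed white reader 100 x 100 x 80 mm (x, y, z) with blue tag strips on the top and low on the faces, a dark display on its -x face. The slot is in the middle of its top. Origin at the centre of the underside, z up.
- yellow_reader: The same reader with yellow tags. Not to be used.
- blue_slot (a point): Centre of the mouth of the blue reader's slot, level with its top, 80 mm above the bench; z up. The slot goes straight down, 27 mm long along y, 7 mm wide along x, with 45 degree lead-ins about 3.5 mm wide. A sprung 24 mm roller in the +x wall, its axis 14 mm down, presses the blade to the -x wall: the blade pushes it aside and then drags by about 2 to 4 N (more if askew), so it stays where left.
- blue_reader_stop: Stop assembly of the blue reader: a thin blue frame round the slot's mouth, and a rubber pad out of sight down the slot. Origin as point blue_slot. The pad's height is set anew each time, 24 to 52 mm below the mouth, and this pose does not tell it: it must be felt. The pad gives 2.2 N per mm for 6.5 mm, recovering slowly, then is solid; it must not be pressed with more than 14 N.
- reagent_bottle: Bystander: amber bottle 60 mm across, 110 mm tall; origin under its centre.
- stain_jar: Bystander: white jar with green cap, 56 mm across, 75 mm tall; origin under its centre.
- petri: Bystander: round closed dish 90 mm across, 16 mm high; origin under its centre.
- beaker: Bystander: white open beaker 60 mm across, 80 mm tall; origin under its centre.
Not all that is in view belongs to the job. What is shaped like the blue_reader but green or turquoise is not meant.

How it is judged:
On the way, in this order (a step that is already met when the one before it is completed fails the run):
1. the blue gauge is lifted clear of the rack (z of blue_gauge in the frame of rack above 0.05 m), for 0.1 s.
2. its blade, inside the blue reader's slot, presses on the hidden stop (contact force between blue_gauge and blue_reader_stop above 0.5 N and z of blue_gauge in the frame of blue_reader_stop below -0.02 m), for 0.2 s.
At the end, for the whole second after the job is handed in: The blue gauge stands released and still in the blue reader's slot, tip down, upright within 0.2 rad, its tip more than 20 mm below the mouth, within 7 mm of the slot's centre line, and touching the hidden stop (contact force above 0.1 N) (contact force between blue_gauge and blue_reader_stop above 0.1 N and z of blue_gauge in the frame of blue_reader_stop below -0.02 m and horizontal distance between blue_gauge and blue_reader_stop below 0.007 m and angle between blue_gauge's own z axis and vertical below 0.2 rad and linear speed of blue_gauge below 0.01 m/s).
It fails at once if the stop is rammed: the gauge presses on it with more than 14 N (contact force between blue_gauge and blue_reader_stop above 14 N).
It fails at once if another gauge is moved by more than 15 mm (distance of any of yellow_gauge, red_gauge from where it was at the start of the episode above 0.015 m).
It fails at once if a bystander is moved by more than 20 mm (distance of any of reagent_bottle, stain_jar, petri, beaker from where it was at the start of the episode above 0.02 m).
It also fails if it takes over 48 s, if anything falls off the work surface, if the arm or the gripper's body presses on something with over 40 N, if the wrist force passes 120 N, or if a joint passes its speed limit or range.

## Robot

A 7-joint arm with a two-finger parallel gripper is mounted at the origin on the work surface. World frame = base frame: x ahead of the robot, y to its left, z up, the work surface at z = 0. Lengths are in m, angles in rad, forces in N, time in s.
With the tool pointing down it reaches from about 0.35 to 0.9 m from the base axis. Payload 8.1 kg.
Tool frame: the origin (TCP) lies on the centre line of the jaws, within the pads' length; the fingertips stand 19 mm ahead of it and the grasp point (between the pads) is the TCP; z points along the fingers, y is the direction in which the jaws open and shut (so a half turn about z gives the same grasp; the last joint's range is limited). The gripper opens to 92 mm and grips with 3 to 60 N. Pads are 19 mm wide; open, the fingers measure 130 mm over their backs; the gripper's body (75 mm by 190 mm) begins 47 mm behind the grasp point.
Start: joints at [1.087, 0.434, 0.025, 1.573, -0.012, 1.134, -0.075], TCP at [0.232, -0.58, 0.246] pointing down, gripper open.
Joint ranges: [-2.62, 2.62], [-0.44, 2.09], [-1.27, 1.32], [0.08, 2.57], [-1.32, 4.46], [0.12, 2], [-2.74, 2.74]. Speed limits (rad/s): [2.22, 2.22, 3.01, 3.01, 3.14, 3.14, 3.14].

## Interface

Orientations are given as a rotation vector (axis times angle).
In Python, from cell import monitor, imaging, workorder, outline_of gives the robot as it stands.
- The arm moves only by the tool move_arm, never from a script. Its argument "series" is a list of rows, each a list of 6 numbers: the shift along the world's x, y, z in cm, then the turn, a rotation vector about the world's x, y, z in degrees. A call has 1 to 8 rows; each row shifts and turns the commanded pose from where the row before left it; what a row does not reach is not made up. A row lasts 1/10 s, in which the tool goes at most 50 mm and 8.59 degrees, less where a joint would pass 70% of its speed; a pose out of reach is approached as far as the arm can. A call with a gripper value outside its range is refused whole. "grip" is the opening, from 0 (shut) to 1 (fully open), set as the call begins (left out, the last holds). The fingers move at their own pace and stop on an object; "force" is the grip in N (left out, the last holds). Time passes only in rows, so rows that do not move let the fingers close. It gives the time, the measured TCP pose, the force and the opening at its end, in the units of the state.
- monitor.observe(): the state, without advancing time (a new reading comes with each control period).
- imaging.get_image(name): name is "scene" or "top"; returns a dict with "color" (480x640x3 uint8, red, green, blue), "fx", "fy", "cx", "cy" (pixels), "rvec" (rotation vector, rad) and "tvec" (3), from world to camera coordinates, as OpenCV has them. Camera axes: x right, y down, z forward; pixel columns grow to the right and rows downward; lengths in m; the calibration is good to about 2 mm. A picture is of the moment at which its call begins. There is no depth.
- workorder.sign_off(): hands the job in, once; it reports no verdict.
Trained networks look in the newest picture that a camera, given by its name, has taken for a name from the list of things; names that differ only in an ending like _2 or _b are one class to them, and where a whole thing is asked for, a point or a joint stands for the part that bears it (a point fixed in the world has none). Each returns a list of dicts, best first, with "p" (0 to 1); they miss things now and then, are a little off and sometimes report something else, mostly with a low value. They report only what shows in the picture. A call takes as long as a camera call. They do not tell look-alikes from the thing itself.
- outline_of(camera, thing): "mask" (480x640 bool, what is visible of it) and "rect" ([left, top, width, height] in pixels, round what is visible of it).
The state is a dict: "clock": time; "joints": joint angles; "dq": joint speeds; "joint_efforts": joint torques, N m; "position": TCP position; "ee_rot": TCP orientation; "force": force on the tool from outside, world axes, zero at the start; "ft_torque": the same for the moment, N m; "width": opening from 0.0 (shut) to 1.0 (fully open).
Only numpy, scipy, OpenCV 4.12 (cv2) and the standard library are available. Lean on these libraries where they do the work, as an engineer would, in place of code of your own. Each camera call takes 0.05 s, during which the arm holds its last target. There are 200 camera calls.

## Working session

There is one attempt and no reset: what is moved stays moved. The work goes in short steps, Python scripts to look and compute and a tool call to move; the robot and the scene stay as the last step left them, time stands still between calls to the robot, and variables do not carry over. Pictures are saved under pics/ and viewed, about 8 in all and at most 12, crops included, and the job is handed in when it is done.

Besides the shell and the picture viewer there is one more tool, called as name(argument=value, ...), one argument or row to a line, values as JSON. move_arm: Moves the arm, as the interface text tells. Its arguments: {"type":"object","properties":{"series":{"type":"array"},"grip":{"type":"number"},"force":{"type":"number"}},"required":["series"]}

```bash
mkdir -p pics; ls; python3 - <<'E'
from cell import monitor, imaging, outline_of
import cv2,numpy as np
for c in ("scene","top"):
    d=imaging.get_image(c); cv2.imwrite(f"pics/{c}0.png",d["color"][:,:,::-1])
    R=cv2.Rodrigues(np.array(d["rvec"]))[0]; print(c,d["fx"],d["cx"],d["cy"],-R.T@np.array(d["tvec"]),R.round(3).tolist())
    for t in ("blue_gauge","rack","blue_reader","yellow_gauge"):
        print(t,[(round(o["p"],2),[int(v) for v in o["rect"]]) for o in outline_of(c,t)])
s=monitor.observe(); print({k:np.round(v,3).tolist() for k,v in s.items()})
E
```

```text
pics
scene 624.8221663384711 306.1856718347421 241.6487659234569 [1.35036234 0.41520604 1.04232828] [[-0.488, 0.873, 0.014], [0.642, 0.37, -0.671], [-0.591, -0.318, -0.741]]
blue_gauge [(0.91, [317, 183, 13, 29]), (0.5, [151, 165, 39, 32])]
rack [(0.64, [304, 201, 75, 52])]
blue_reader [(0.94, [224, 141, 60, 62]), (0.79, [180, 181, 66, 69]), (0.63, [74, 169, 59, 67])]
yellow_gauge [(0.79, [332, 186, 17, 31]), (0.44, [353, 195, 17, 34])]
top 497.12926427967966 313.3470810666462 241.3453010245695 [ 0.45754351 -0.01480132  1.27902261] [[0.014, -1.0, 0.027], [-0.995, -0.016, -0.096], [0.096, -0.025, -0.995]]
blue_gauge [(0.54, [303, 290, 10, 3]), (0.39, [365, 212, 54, 55])]
rack [(0.6, [256, 278, 63, 28])]
blue_reader [(0.85, [456, 174, 57, 58]), (0.73, [363, 286, 57, 48]), (0.64, [364, 210, 52, 56])]
yellow_gauge [(0.47, [282, 290, 12, 6])]
{'clock': 0.5, 'joints': [1.087, 0.435, 0.025, 1.573, -0.012, 1.134, -0.075], 'dq': [0.002, -0.0, 0.0, -0.0, 0.001, 0.002, 0.002], 'joint_efforts': [-0.001, -66.714, 0.983, -31.457, -0.061, 0.034, 0.0], 'position': [0.232, -0.58, 0.246], 'ee_rot': [3.085, 0.594, -0.0], 'force': [-0.262, -0.002, -1.256], 'ft_torque': [-0.01, 0.019, -0.036], 'width': 0.997}
```

```bash
python3 - <<'E'
import cv2,numpy as np
a=cv2.imread("pics/scene0.png");b=cv2.imread("pics/top0.png")
cv2.imwrite("pics/s1.png",cv2.resize(a[120:270,60:390],(792,360),interpolation=cv2.INTER_CUBIC))
cv2.imwrite("pics/t1.png",cv2.resize(b[160:350,240:530],(783,513),interpolation=cv2.INTER_CUBIC))
E
```

```text
(no output)
```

View pics/s1.png

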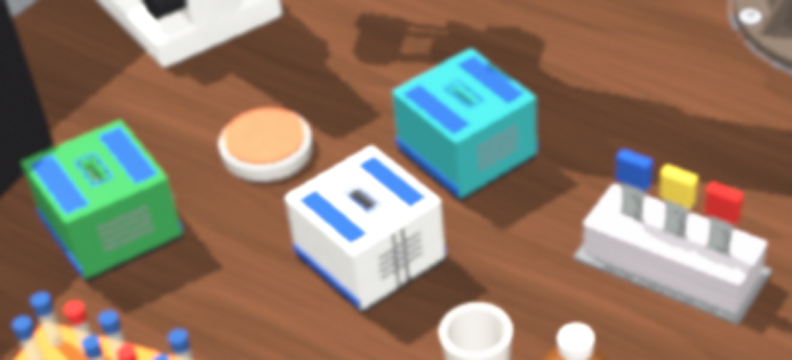

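View pics/t1.png

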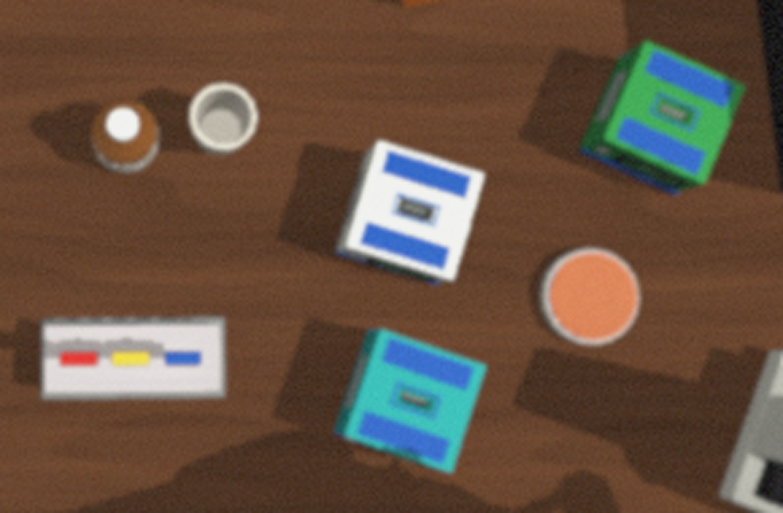

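View pics/top0.png

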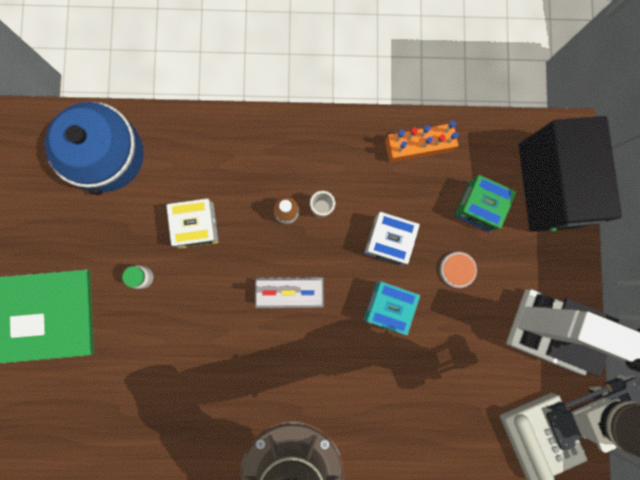

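```bash
cat > h.py <<'E'
import cv2,numpy as np
from scipy.optimize import minimize
from cell import monitor, imaging, outline_of
def proj(d,P): return cv2.projectPoints(np.float64(P),np.array(d["rvec"]),np.array(d["tvec"]),np.array([[d["fx"],0,d["cx"]],[0,d["fy"],d["cy"]],[0,0,1.]]),None)[0][:,0]
def box(p,sx,sy,z0,z1):
    c,s=np.cos(p[2]),np.sin(p[2])
    return [[p[0]+c*a-s*b,p[1]+s*a+c*b,z] for a in(-sx/2,sx/2) for b in(-sy/2,sy/2) for z in(z0,z1)]
def ray(d,u,v,z):
    R=cv2.Rodrigues(np.array(d["rvec"]))[0];C=-R.T@np.array(d["tvec"])
    r=R.T@np.array([(u-d["cx"])/d["fx"],(v-d["cy"])/d["fy"],1]);return C+r*(z-C[2])/r[2]
def fit(views,p0,dims):
    """views: list of (d,mask); fits x,y,yaw of a box by silhouette"""
    def cost(p):
        t=0
        for d,m in views:
            h=cv2.convexHull(np.float32(proj(d,box(p,*dims))))
            r=np.zeros((480*4,640*4),np.uint8)
            cv2.fillConvexPoly(r,np.int32(np.round((h*4+1.5)*16)),255,shift=4)
            r=cv2.resize(r,(640,480),interpolation=cv2.INTER_AREA)/255.
            t+=np.abs(r-m).sum()/m.sum()
        return t
    best=None
    for y in (-.3,0,.3):
        s0=[[p0[0],p0[1],y],[p0[0]+.01,p0[1],y],[p0[0],p0[1]+.01,y],[p0[0],p0[1],y+.15]]
        r=minimize(cost,s0[0],method="Nelder-Mead",options=dict(initial_simplex=s0,xatol=1e-4,fatol=1e-4,maxiter=150))
        if best is None or r.fun<best.fun: best=r
    return best.x.round(4),round(best.fun,3)
E
cat > m.py <<'E'
from h import *
S=imaging.get_image("scene");T=imaging.get_image("top")
def near(c,t,u,v):
    o=[o for o in outline_of(c,t) if abs(o["rect"][0]+o["rect"][2]/2-u)<15 and abs(o["rect"][1]+o["rect"][3]/2-v)<15]
    return o[0]["mask"].astype(float)
def blue(d,x0,y0,x1,y1):
    h=cv2.cvtColor(d["color"],cv2.COLOR_RGB2HSV).astype(int);m=(abs(h[...,0]-112)<12)&(h[...,1]>130)&(h[...,2]>70)
    o=np.zeros((480,640));o[y0:y1,x0:x1]=m[y0:y1,x0:x1];return o
rs,rt=near("scene","blue_reader",213,215),near("top","blue_reader",391,238)
g=ray(T,394,238,.08);print("slot by pixel",g)
for v in ([(S,rs),(T,rt)],[(T,rt)],[(S,rs)]): print("reader",fit(v,g[:2],(.1,.1,0,.08)))
ks,kt=near("scene","rack",341,227),near("top","rack",288,292)
g=ray(T,289,292,.045)
for n in ("rack",):print(n,fit([(T,kt)],g[:2],(.06,.16,0,.045)))
bs,bt=blue(S,310,175,333,205),blue(T,296,285,320,300)
print(bs.sum(),bt.sum())
g=ray(T,308,292,.12);print(g)
for v in ([(S,bs),(T,bt)],[(T,bt)],[(S,bs)]): print("handle",fit(v,g[:2],(.012,.032,.088,.12)))
hs=cv2.cvtColor(T["color"],cv2.COLOR_RGB2HSV).astype(int)
for n,f in (("red",(hs[...,0]<6)|(hs[...,0]>174)),("yel",abs(hs[...,0]-27)<6),("blue",abs(hs[...,0]-112)<12)):
    m=f&(hs[...,1]>130);yy,xx=np.nonzero(m[287:299,256:320]);print(n,len(xx),ray(T,xx.mean()+256,yy.mean()+287,.115).round(4))
# reader tag strips on top -> centre and direction
m=blue(T,362,205,420,268).astype(np.uint8);n,l,st,c=cv2.connectedComponentsWithStats(m)
for i in range(1,n):
    if st[i,4]>60: print("strip",st[i].tolist(),ray(T,*c[i],.08).round(4))
E
python3 m.py
```

```text
slot by pixel [ 0.584648   -0.24149382  0.08      ]
reader (array([ 0.5849, -0.2383, -0.2909]), np.float64(0.11))
reader (array([ 0.5857, -0.2404, -0.2924]), np.float64(0.05))
reader (array([ 0.5856, -0.236 , -0.3053]), np.float64(0.029))
rack (array([0.4482, 0.0109, 0.0118]), np.float64(0.326))
182.0 34.0
[ 0.45118637 -0.03328509  0.12      ]
handle (array([ 0.4507, -0.0293, -0.1768]), np.float64(1.472))
handle (array([ 0.4507, -0.0329, -0.2221]), np.float64(1.226))
handle (array([ 0.4499, -0.0289, -0.2647]), np.float64(0.21))
red 51 [0.4488 0.0575 0.115 ]
yel 48 [0.4496 0.0137 0.115 ]
blue 34 [ 0.4511 -0.0314  0.115 ]
strip [383, 217, 30, 15, 202] [ 0.6191 -0.2502  0.08  ]
strip [375, 244, 30, 14, 202] [ 0.5539 -0.2304  0.08  ]
```

View pics/scene0.png

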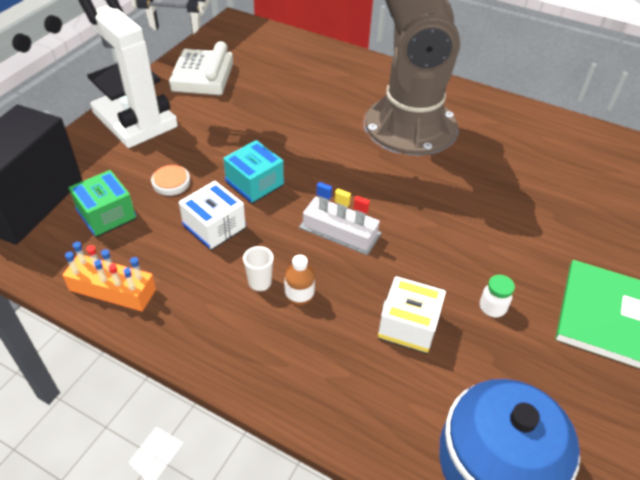

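move_arm(
  series=[
    [0.4,3.5,0,0,0,4],
    [0.4,3.5,0,0,0,4],
    [0.4,3.5,0,0,0,4],
    [0.4,3.5,0,0,0,4],
    [0.4,3.5,0,0,0,4],
    [0.4,3.5,0,0,0,4],
    [0.4,3.5,0,0,0,4],
    [0.4,3.5,0,0,0,4],
  ],
  grip=0.6,
)

```text
clock: 1.6
position: [0.2643, -0.2989, 0.2459]
ee_rot: [2.799, 1.425, 0.0]
force: [1.0, 0.5, 0.7]
width: 0.599
```

move_arm(
  series=[
    [2.3,3.4,0,0,0,4.6],
    [2.3,3.4,0,0,0,4.6],
    [2.3,3.4,0,0,0,4.6],
    [2.3,3.4,0,0,0,4.6],
    [2.3,3.4,0,0,0,4.6],
    [2.3,3.4,0,0,0,4.6],
    [2.3,3.4,0,0,0,4.7],
    [2.3,3.4,0,0,0,4.7],
  ],
)

```text
clock: 2.4
position: [0.4491, -0.0268, 0.2461]
ee_rot: [2.202, 2.24, 0.001]
force: [0.7, -0.4, -0.6]
width: 0.602
```

move_arm(
  series=[
    [0,0,0,0,0,0],
    [0,0,0,0,0,0],
  ],
)

```text
clock: 2.6
position: [0.4483, -0.0276, 0.2456]
ee_rot: [-2.204, -2.239, 0.0]
force: [-0.5, 0.1, 0.7]
width: 0.597
```

move_arm(
  series=[
    [0.2,-0.35,-2,0,0,0],
    [0,0,-3,0,0,0],
    [0,0,-3,0,0,0],
    [0,0,-2.5,0,0,0],
    [0,0,-2,0,0,0],
    [0,0,-1.0,0,0,0],
    [0,0,-0.5,0,0,0],
    [0,0,0,0,0,0],
  ],
)

```text
clock: 3.4
position: [0.4501, -0.0323, 0.1058]
ee_rot: [2.207, 2.236, -0.001]
force: [0.9, -0.5, -1.0]
width: 0.596
```

```bash
python3 - <<'E'
from h import *
S=imaging.get_image("scene");T=imaging.get_image("top")
a=cv2.resize(S["color"][130:260,290:400],(440,520),interpolation=2);b=cv2.resize(T["color"][240:330,250:360],(440,360),interpolation=2)
c=np.zeros((520,800,3),np.uint8);c[:, :400]=a[:,:400];c[:360,400:]=b[:,:400];cv2.imwrite("pics/g1.png",c[:,:,::-1])
print(np.round(monitor.observe()["position"],4))
E
```

```text
[ 0.4507 -0.032   0.1065]
```

View pics/g1.png

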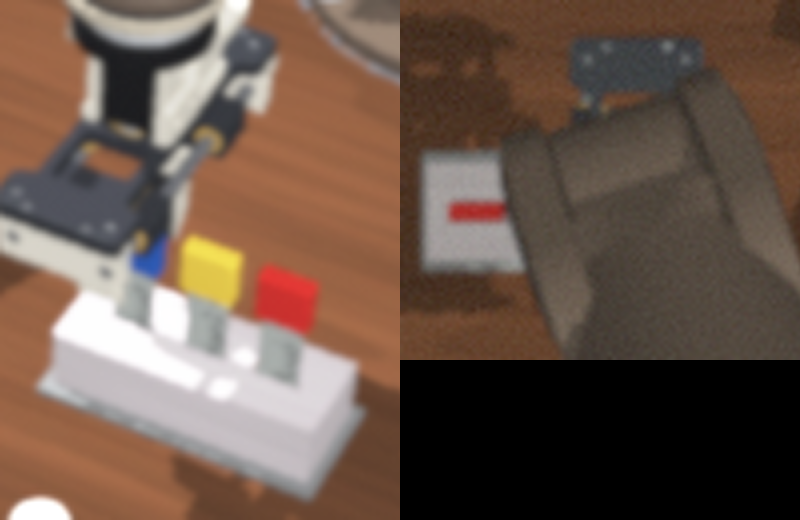

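The blue handle is between the jaws, at about (150,260) in the left crop, and the fingers stay clear of the yellow handle. Closing.

move_arm(
  series=[
    [0,0,0,0,0,0],
    [0,0,0,0,0,0],
    [0,0,0,0,0,0],
    [0,0,0,0,0,0],
    [0,0,0,0,0,0],
    [0,0,0,0,0,0],
    [0,0,0,0,0,0],
    [0,0,0,0,0,0],
  ],
  grip=0,
  force=30,
)

```text
clock: 4.3
position: [0.4503, -0.0317, 0.1057]
ee_rot: [-2.206, -2.237, 0.0]
force: [0.5, -0.1, 1.0]
width: 0.131
```

move_arm(
  series=[
    [0,0,0.5,0,0,0],
    [0,0,1,0,0,0],
    [0,0,1.5,0,0,0],
    [0,0,2,0,0,0],
    [0,0,2,0,0,0],
    [0,0,2,0,0,0],
    [0,0,0,0,0,0],
    [0,0,0,0,0,0],
  ],
)

```text
clock: 5.1
position: [0.4503, -0.0319, 0.1962]
ee_rot: [2.205, 2.236, 0.001]
force: [-0.4, 0.6, -1.0]
width: 0.128
```

move_arm(
  series=[
    [0,0,2,0,0,0],
    [1.6,-2.8,1,0,0,-3],
    [2.4,-3.6,0,0,0,-3],
    [2.4,-3.6,0,0,0,-3],
    [2.4,-3.6,0,0,0,-3],
    [2.4,-3.6,0,0,0,-3],
    [2.4,-3.6,0,0,0,-2.7],
    [0,0,0,0,0,0],
  ],
)

```text
clock: 5.9
position: [0.587, -0.246, 0.2233]
ee_rot: [2.531, 1.861, -0.004]
force: [0.2, 0.2, -1.3]
width: 0.129
```

move_arm(
  series=[
    [0,0,-1.5,0,0,0],
    [0,0,-1.5,0,0,0],
    [0,0,0,0,0,0],
    [0,0,0,0,0,0],
  ],
)

```text
clock: 6.3
position: [0.5857, -0.2392, 0.1951]
ee_rot: [-2.522, -1.871, 0.002]
force: [0.7, 0.4, -1.5]
width: 0.126
```

```bash
python3 - <<'E'
from h import *
S=imaging.get_image("scene");T=imaging.get_image("top")
s=monitor.observe();print(np.round(s["position"],4),np.round(s["ee_rot"],3),np.round(s["force"],2))
a=S["color"].copy()
a=cv2.resize(a[120:260,160:290],(520,560),interpolation=2)
p=s["position"];y=-.293
def mk(P,col):
    for q in proj(S,P): cv2.circle(a,tuple(int(v) for v in ((q-[160,120]+.5)*4)),2,col,-1)
mk(box((.586,-.24,y),.007,.027,.08,.08),(255,0,0))          # believed slot
mk(box((p[0],p[1],y),.004,.024,p[2]-.098,p[2]-.018),(0,255,0)) # believed blade
cv2.imwrite("pics/i1.png",a[:,:,::-1])
E
```

```text
[ 0.5865 -0.2395  0.1962] [2.523e+00 1.871e+00 1.000e-03] [ 0.63  0.07 -1.06]
```

View pics/i1.png

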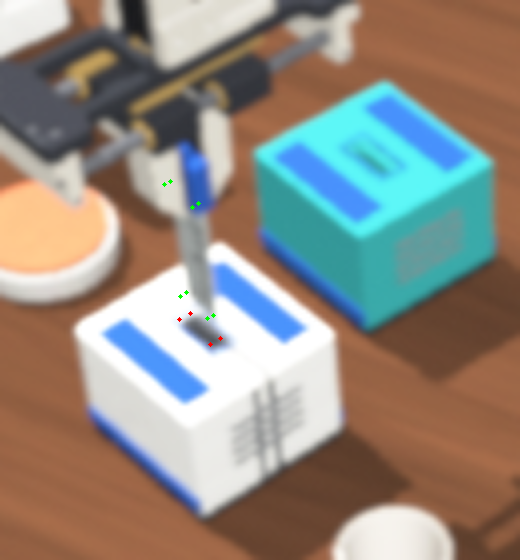

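move_arm(
  series=[
    [0,0,-0.7,0,0,0],
    [0,0,-0.5,0,0,0],
    [0,0,0,0,0,0],
  ],
)

```text
clock: 6.7
position: [0.5857, -0.2397, 0.1829]
ee_rot: [-2.523, -1.871, 0.001]
force: [-0.1, 0.9, -0.5]
width: 0.13
```

```bash
python3 - <<'E'
from h import *
im=[imaging.get_image("scene") for _ in range(4)];S=im[0]
s=monitor.observe();print(np.round(s["position"],4),np.round(s["ee_rot"],3),np.round(s["force"],2))
a=np.mean([i["color"] for i in im],0).astype(np.uint8)
x0,y0,k=190,155,12
a=cv2.resize(a[y0:y0+50,x0:x0+40],None,fx=k,fy=k,interpolation=2)
b=a.copy()
p=s["position"];y=-.293
def mk(P,col):
    q=proj(S,P);print(q.mean(0),(k*(q-[x0,y0]+.5)).round().tolist())
    for r in q: cv2.circle(b,tuple(int(v) for v in k*(r-[x0,y0]+.5)),3,col,-1)
mk(box((.586,-.24,y),.007,.027,.08,.08)[::2],(255,0,0))
mk(box((.586,-.24,y),.1,.1,.08,.08)[::2],(255,0,0))
mk(box((p[0],p[1],y),.004,.024,p[2]-.098,p[2]-.018),(0,255,0))
cv2.imwrite("pics/i2.png",b[:,:,::-1])
E
```

```text
[ 0.5864 -0.2398  0.1839] [2.523 1.871 0.   ] [1.08 0.04 0.11]
[209.5588652  201.76946382] [[210.0, 521.0], [302.0, 596.0], [180.0, 539.0], [271.0, 614.0]]
[209.476157  202.1423987] [[286.0, 307.0], [626.0, 576.0], [-145.0, 558.0], [192.0, 846.0]]
[207.34929258 186.22909734] [[205.0, 507.0], [158.0, 177.0], [287.0, 574.0], [243.0, 244.0], [188.0, 518.0], [140.0, 187.0], [269.0, 584.0], [224.0, 254.0]]
```

View pics/i2.png

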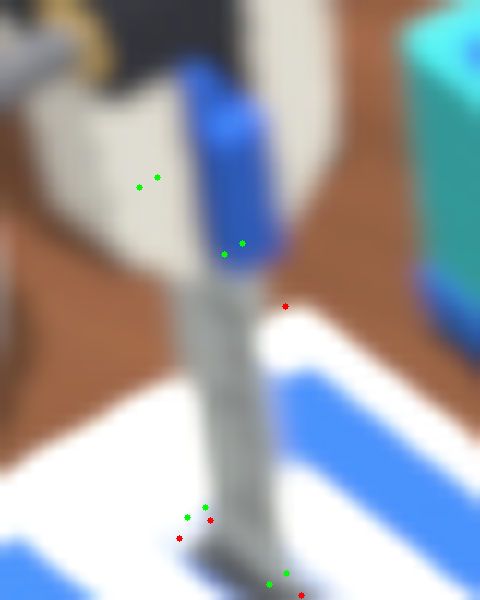

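move_arm(
  series=[
    [0,0,-0.2,0,0,0],
    [0,0,-0.2,0,0,0],
    [0,0,-0.2,0,0,0],
    [0,0,-0.2,0,0,0],
    [0,0,-0.1,0,0,0],
    [0,0,0,0,0,0],
  ],
)

```text
clock: 7.5
position: [0.5862, -0.2397, 0.1745]
ee_rot: [-2.523, -1.871, 0.0]
force: [-0.3, 0.1, -1.0]
width: 0.13
```

move_arm(
  series=[
    [0,0,-0.2,0,0,0],
    [0,0,-0.2,0,0,0],
    [0,0,0,0,0,0],
  ],
)

```text
clock: 7.8
position: [0.5861, -0.2397, 0.1704]
ee_rot: [-2.523, -1.871, 0.0]
force: [0.1, -1.0, -0.8]
width: 0.129
```

move_arm(
  series=[
    [0,0,-0.2,0,0,0],
    [0,0,-0.2,0,0,0],
    [0,0,0,0,0,0],
  ],
)

```text
clock: 8.1
position: [0.5858, -0.2396, 0.1664]
ee_rot: [-2.523, -1.871, 0.001]
force: [-1.3, 0.8, 1.7]
width: 0.131
```

move_arm(
  series=[
    [0,0,-0.2,0,0,0],
    [0,0,-0.2,0,0,0],
    [0,0,0,0,0,0],
  ],
)

```text
clock: 8.4
position: [0.5857, -0.2396, 0.1621]
ee_rot: [-2.523, -1.871, 0.001]
force: [-2.0, 0.9, -1.1]
width: 0.127
```

move_arm(
  series=[
    [0,0,-0.2,0,0,0],
    [0,0,-0.1,0,0,0],
    [0,0,0,0,0,0],
  ],
)

```text
clock: 8.7
position: [0.586, -0.2397, 0.1594]
ee_rot: [-2.523, -1.871, 0.001]
force: [-2.7, 1.9, -2.0]
width: 0.127
```

```bash
cat > f.py <<'E'
from h import *
F=[];P=[]
for _ in range(5):
    imaging.get_image("top");s=monitor.observe();F.append(s["force"]);P.append(s["position"])
print(s["clock"],"pos",np.mean(P,0).round(5),"force",np.mean(F,0).round(2),"sd",np.std(F,0).round(2))
E
python3 f.py; python3 - <<'E'
from h import *
im=imaging.get_image("scene")["color"][120:260,160:290]
cv2.imwrite("pics/i3.png",cv2.resize(im,None,fx=4,fy=4,interpolation=2)[:,:,::-1])
E
```

```text
8.95 pos [ 0.58596 -0.2397   0.15939] force [-2.18  0.69 -2.39] sd [0.28 0.67 0.42]
```

View pics/i3.png

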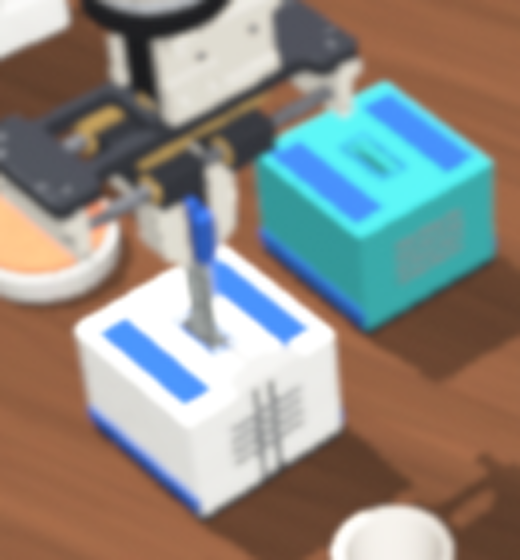

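move_arm(
  series=[
    [0,0,-0.1,0,0,0],
    [0,0,-0.05,0,0,0],
  ],
)

```text
clock: 9.2
position: [0.5865, -0.2398, 0.1585]
ee_rot: [2.523, 1.871, 0.001]
force: [-1.9, 1.3, 1.6]
width: 0.128
```

move_arm(
  series=[
    [0,0,-0.1,0,0,0],
    [0,0,-0.05,0,0,0],
  ],
)

```text
clock: 9.4
position: [0.5864, -0.2398, 0.1568]
ee_rot: [2.523, 1.871, 0.0]
force: [-3.3, 1.8, 0.7]
width: 0.128
```

move_arm(
  series=[
    [0,0,-0.1,0,0,0],
    [0,0,0,0,0,0],
  ],
)

```text
clock: 9.6
position: [0.5862, -0.2397, 0.1556]
ee_rot: [-2.523, -1.871, 0.0]
force: [-1.7, 0.2, 1.2]
width: 0.125
```

move_arm(
  series=[
    [0,0,-0.1,0,0,0],
    [0,0,-0.05,0,0,0],
  ],
)

```text
clock: 9.8
position: [0.5863, -0.2398, 0.1542]
ee_rot: [2.524, 1.871, 0.0]
force: [-2.8, 0.2, 1.5]
width: 0.126
```

move_arm(
  series=[
    [0,0,-0.1,0,0,0],
    [0,0,-0.05,0,0,0],
  ],
)

```text
clock: 10.0
position: [0.5862, -0.2397, 0.1526]
ee_rot: [-2.523, -1.871, -0.0]
force: [-2.1, 1.1, 0.7]
width: 0.126
```

move_arm(
  series=[
    [0,0,-0.1,0,0,0],
    [0,0,-0.05,0,0,0],
  ],
)

```text
clock: 10.2
position: [0.5863, -0.2398, 0.1512]
ee_rot: [2.524, 1.871, -0.0]
force: [-2.3, 1.9, 0.6]
width: 0.13
```

move_arm(
  series=[
    [0,0,-0.1,0,0,0],
    [0,0,-0.05,0,0,0],
  ],
)

```text
clock: 10.4
position: [0.5862, -0.2398, 0.1496]
ee_rot: [-2.524, -1.871, 0.0]
force: [-3.1, -0.7, 1.5]
width: 0.13
```

move_arm(
  series=[
    [0,0,-0.1,0,0,0],
    [0,0,-0.05,0,0,0],
  ],
)

```text
clock: 10.6
position: [0.5863, -0.2397, 0.1481]
ee_rot: [2.523, 1.871, -0.0]
force: [-2.2, 1.7, 0.5]
width: 0.125
```

move_arm(
  series=[
    [0,0,-0.1,0,0,0],
    [0,0,-0.05,0,0,0],
  ],
)

```text
clock: 10.8
position: [0.5862, -0.2397, 0.1466]
ee_rot: [-2.524, -1.871, 0.0]
force: [-2.0, 1.3, 0.3]
width: 0.13
```

move_arm(
  series=[
    [0,0,-0.1,0,0,0],
    [0,0,-0.05,0,0,0],
  ],
)

```text
clock: 11.0
position: [0.5862, -0.2397, 0.1451]
ee_rot: [-2.523, -1.871, 0.0]
force: [-2.2, 0.5, 1.6]
width: 0.129
```

move_arm(
  series=[
    [0,0,-0.1,0,0,0],
    [0,0,-0.05,0,0,0],
  ],
)

```text
clock: 11.2
position: [0.5862, -0.2397, 0.1436]
ee_rot: [-2.523, -1.871, 0.0]
force: [-2.5, 0.6, 1.6]
width: 0.132
```

move_arm(
  series=[
    [0,0,-0.1,0,0,0],
    [0,0,-0.05,0,0,0],
  ],
)

```text
clock: 11.4
position: [0.5862, -0.2397, 0.1421]
ee_rot: [-2.524, -1.871, 0.0]
force: [-1.9, 1.3, 0.6]
width: 0.128
```

move_arm(
  series=[
    [0,0,-0.1,0,0,0],
    [0,0,-0.05,0,0,0],
  ],
)

```text
clock: 11.6
position: [0.5862, -0.2398, 0.1406]
ee_rot: [-2.524, -1.871, 0.0]
force: [-2.9, 1.0, 0.9]
width: 0.13
```

move_arm(
  series=[
    [0,0,-0.1,0,0,0],
    [0,0,-0.05,0,0,0],
  ],
)

```text
clock: 11.8
position: [0.5862, -0.2397, 0.1391]
ee_rot: [-2.524, -1.871, 0.0]
force: [-2.8, 0.4, 1.2]
width: 0.13
```

move_arm(
  series=[
    [0,0,-0.1,0,0,0],
    [0,0,-0.05,0,0,0],
  ],
)

```text
clock: 12.0
position: [0.5862, -0.2397, 0.1376]
ee_rot: [-2.523, -1.871, 0.0]
force: [-3.0, 0.2, 0.5]
width: 0.126
```

move_arm(
  series=[
    [0,0,-0.1,0,0,0],
    [0,0,-0.05,0,0,0],
  ],
)

```text
clock: 12.2
position: [0.5862, -0.2397, 0.1361]
ee_rot: [-2.523, -1.871, 0.0]
force: [-3.2, -0.5, 1.9]
width: 0.131
```

move_arm(
  series=[
    [0,0,-0.1,0,0,0],
    [0,0,-0.05,0,0,0],
  ],
)

```text
clock: 12.4
position: [0.5863, -0.2397, 0.1349]
ee_rot: [2.523, 1.871, 0.0]
force: [-2.9, 0.5, 3.7]
width: 0.131
```

```bash
python3 f.py
```

```text
12.65 pos [ 0.58628 -0.23976  0.13483] force [-3.46  0.73  3.35] sd [0.12 0.4  0.25]
```

move_arm(
  series=[
    [0,0,-0.1,0,0,0],
    [0,0,0,0,0,0],
  ],
)

```text
clock: 12.85
position: [0.5863, -0.2398, 0.1339]
ee_rot: [2.523, 1.871, 0.0]
force: [-3.9, 0.1, 4.8]
width: 0.13
```

```bash
python3 f.py
```

```text
13.1 pos [ 0.58632 -0.23978  0.13391] force [-3.94  0.74  5.56] sd [0.16 0.4  0.72]
```

move_arm(
  series=[
    [0,0,-0.05,0,0,0],
    [0,0,0,0,0,0],
    [0,0,0,0,0,0],
  ],
)

```text
clock: 13.4
position: [0.5863, -0.2398, 0.1335]
ee_rot: [2.523, 1.871, 0.0]
force: [-3.6, 2.0, 6.9]
width: 0.128
```

move_arm(
  series=[
    [0,0,0,0,0,0],
    [0,0,0,0,0,0],
    [0,0,0,0,0,0],
    [0,0,0,0,0,0],
  ],
  grip=0.3,
)

```text
clock: 13.8
position: [0.5865, -0.2398, 0.1331]
ee_rot: [2.523, 1.871, 0.001]
force: [0.2, -0.1, -0.4]
width: 0.296
```

```bash
python3 f.py
```

```text
14.05 pos [ 0.5864  -0.23978  0.13318] force [-0.1   0.04  0.2 ] sd [0.5  0.51 0.26]
```

move_arm(
  series=[
    [0,0,0.5,0,0,0],
    [0,0,1,0,0,0],
    [0,0,1.5,0,0,0],
    [0,0,2,0,0,0],
    [0,0,3,0,0,0],
    [0,0,3,0,0,0],
    [0,0,0,0,0,0],
  ],
)

```text
clock: 14.75
position: [0.5888, -0.24, 0.2495]
ee_rot: [2.518, 1.867, 0.008]
force: [0.7, 0.0, 0.3]
width: 0.304
```

```bash
python3 f.py; python3 - <<'E'
from h import *
S=imaging.get_image("scene")
im=S["color"][110:270,130:390].copy()
cv2.imwrite("pics/e1.png",cv2.resize(im,None,fx=3,fy=3,interpolation=2)[:,:,::-1])
h=cv2.cvtColor(S["color"],cv2.COLOR_RGB2HSV).astype(int);m=(abs(h[...,0]-112)<9)&(h[...,1]>150)
yy,xx=np.nonzero(m[150:205,195:225]);print(len(xx),xx.mean()+195,yy.mean()+150)
print(proj(S,[[.586,-.24,.08-.0445+.096]]))
E
```

```text
15.0 pos [ 0.58644 -0.23978  0.2443 ] force [ 0.04 -0.35 -0.19] sd [0.44 0.56 0.39]
193 212.7979274611399 186.4455958549223
[[207.118915   184.44340408]]
```

View pics/e1.png

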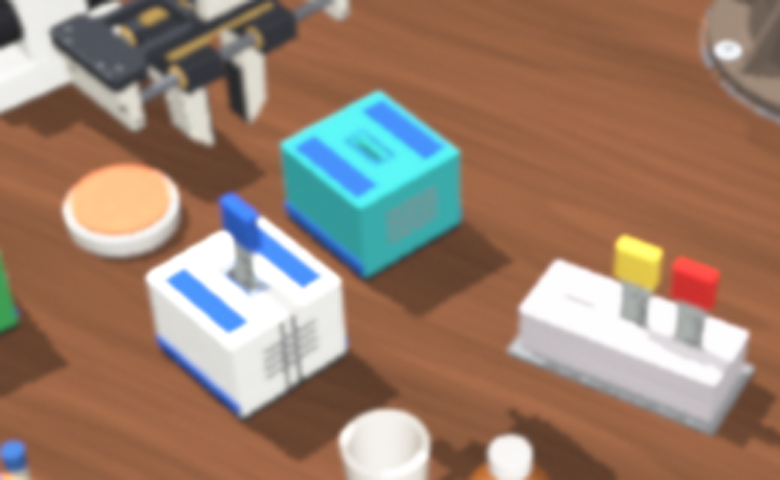

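```bash
python3 -c "
from cell import workorder
print(workorder.sign_off())"
```

```text
the job is handed in; nothing more can be done
None
```

The blue gauge is standing upright in the slot of the white reader with blue tags, released on the stop. The job is handed in; it finished at about 15 s of the 48 s allowed.

- **Finding the stop:** The vertical reading held at about 0.3 to 1.9 N past the roller. It then rose about 2.2 N per mm from roughly 43 mm down, which matches the rubber pad.
- **Pressing:** I stopped about 2 mm into the pad, at a reading of 6.9 N, well under the 14 N limit. That reading includes roller drag and sensor offset, so the pad itself probably saw about 5 to 6 N.
- **Last look:** After release the wrist force was back to about 0. The picture shows the gauge upright in the slot, and the yellow and red gauges still in the rack. The petri dish is where it was, and so are the beaker and bottle as far as that crop shows them. The stain jar was outside it.
- **What disagreed:** The scene camera places things about 3 mm off from the top camera. Blade and slot shifted together, so the fit was not affected.
- **Not checked:** I could not measure contact with the stop after release. I expect it to hold because the compressed pad pushes up against the gauge's weight and the roller's drag.

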